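Set up the filament extruder: mount the empty spool and feed the hopper

ROBOT

A 7-joint arm with a two-finger parallel gripper is mounted at the origin on the work surface. World frame = base frame: x ahead of the robot, y to its left, z up, the work surface at z = 0. Lengths are in m, angles in rad, forces in N, time in s.
With the tool pointing down it reaches from about 0.425 to 0.875 m from the base axis. Payload 4.7 kg.
Tool frame: the origin (TCP) lies at the very end of the fingers, on their centre line; the grasp point (between the pads) lies 19 mm behind it; z points along the fingers, y is the line along which they close (so a half turn about z gives the same grasp; the last joint's range is limited). The gripper opens to 87 mm and grips with 3 to 60 N. Pads are 19 mm wide; open, the fingers measure 117 mm over their backs; the gripper's body (75 mm by 190 mm) begins 51 mm behind the grasp point.
Start: joints at [1.218, 0.321, -0.07, 1.45, 0.023, 1.371, -0.057], TCP at [0.233, -0.607, 0.223] pointing down, gripper open.
Joint ranges: [-2.86, 2.86], [-0.3, 2.09], [-1.38, 1.24], [0.06, 2.45], [-1.56, 4.7], [0.09, 2.05], [-2.69, 2.69]. Speed limits (rad/s): [2.57, 2.57, 3.14, 3.14, 3.14, 3.14, 3.14].

INTERFACE

Orientations are given as a rotation vector (axis times angle).
In Python, from station import * gives the robot as it stands.
- The arm moves only by the tool play_rows, never from a script. Its arguments are lists of equal length, an entry for each row: "delta_rot": the turn, a rotation vector about the tool's x, y, z normalised to -1 to 1, where 1 is 45 degrees, a list of three; "xyz": the shift along the tool's x, y, z normalised to -1 to 1, where 1 is 200 mm, a list of three; "fingers": the opening, from 0 (shut) to 1 (fully open). A call has exactly 8 rows; each row shifts and turns the commanded pose from where the row before left it, along the tool's axes as they then stand; what a row does not reach is not made up. A row lasts 1/12 s, in which the tool goes at most 41.7 mm and 7.16 degrees, less where a joint would pass 70% of its speed; a pose out of reach is approached as far as the arm can. A call with a number of a shift or a turn outside -1 to 1 is refused whole. A call with a gripper value outside its range is refused whole. The fingers move at their own pace and stop on an object; "squeeze" is the grip in N (left out, the last holds). Time passes only in rows, so rows that do not move let the fingers close, or fill a call up. It gives the time, the measured TCP pose, the force, the opening and the grip force at its end, in the units of the state.
- observe(): the state, without advancing time (a new reading comes with each control period).
- read_camera(name): name is "scene" or "top" or "wrist"; returns a dict with "image" (480x640x3 uint8, red, green, blue), "fx", "fy", "cx", "cy" (pixels), "k1" (the pictures are not rectified: a ray, as slopes to the right and down, at radius r is drawn at 1 + k1 r^2 times it, then the intrinsics apply), "xyz" and "rotation" of the camera in the world. Camera axes: x right, y up, looking along -z (the intrinsics and any distortion apply to the point x, -y, -z); pixel columns grow to the right and rows downward; lengths in m; the calibration is good to about 2 mm. A picture is of the moment at which its call begins. There is no depth.
- sign_off(): hands the job in; it is judged then, once.
The state is a dict: "t": time; "joint_positions": joint angles; "qvel": joint speeds; "joint_efforts": joint torques, N m; "eef_pos": TCP position; "orientation": TCP orientation; "wrist_force": force on the tool from outside, world axes, zero at the start; "wrist_torque": the same for the moment, N m; "opening": opening from 0.0 (shut) to 1.0 (fully open); "finger_force": force on a finger pad.
Only numpy, scipy, OpenCV 4.12 (cv2) and the standard library are available. Lean on these libraries where they do the work, as an engineer would, in place of code of your own. Each camera call takes 0.05 s, during which the arm holds its last target. There are 200 camera calls.

TASK

Get the little filament extruder ready for a run: first put the empty orange spool upright, collar up, over the winder's spindle and lower it gently until it sits flat on the turntable, without dropping it, and let go. Then tip the machine's hinged feed tray up by its black bar so that all four green plastic chunks slide into the hopper, and bring the tray back down level. Leave the full blue reel, beaker, bottle and tube rack where they are.

Things in the scene. Friction and masses are not known exactly. Their poses are not given: they have to be found in the camera images.
- spool: empty orange plastic spool standing upright on the table: two flanges 90 mm across and 4 mm thick (undersides at heights 0 and 46 mm) on a tubular hub 36 mm outside diameter that runs the whole 80 mm height and so rises as a 30 mm tall collar above the upper flange (flange top at 50 mm); a round 24 mm bore goes right through. About 90 g. Origin: centre of the underside, z up along the bore.
- spindle_seat (a point): point on top of the winder's black turntable (100 mm across), on the axis of the upright steel spindle; 50 mm above the table. The spindle is 20 mm in diameter, rises 90 mm above this point, and its top 14 mm taper to 10 mm. The spool's underside rests here when fully home. Turntable and spindle do not move. The grey winder box below is 150 x 150 x 40 mm, square to the axes of this point.
- extruder: the filament extruder, fixed to the table: grey base 300 x 180 mm, steel hopper, blue motor housing 170 mm high behind it. Origin: on the table straight below the middle of the feed tray's hinge line; x points from the tray over the hopper to the motor housing, y along the hinge line, z up. The hinge line is 130 mm above the table.
- hopper (a point): point inside the open steel hopper, in the middle of its plan, 50 mm above the table (72 mm along x from the extruder's origin); x, y, z as the extruder's. Inner size 156 mm (x) by 142 mm (y), V-shaped bottom; side walls up to 165 mm above the table, far wall 185 mm, near wall (under the tray) 120 mm.
- feed_tray (a joint): angle of the shallow aluminium feed tray hinged at the hopper's near edge: 0 is level (its rest, it stops there), growing as its free end, nearer the robot, is lifted; up to 1.25 rad. It sinks back slowly when let go. 142 mm from hinge line to the outer wall, 120 mm wide, 28 mm deep, walls on three sides, open to the hopper. The chunks slide off between about 0.4 and 1.0 rad.
- tray_bar (a point): middle of the round black bar at the tray's free end by which it is lifted: 10 mm thick, 90 mm long along y, 40 mm out from the tray's end wall. With the tray level it lies 145 mm above the table, 180 mm from the hinge line along -x of the extruder and 15 mm above it. Axes as the extruder's, turning with the tray.
- chunk0: green plastic chunk, 26 x 22 x 20 mm, about 15 g, lying in the feed tray. Origin: centre of its underside as built.
- chunk1: green plastic chunk, 26 x 22 x 20 mm, about 15 g, lying in the feed tray. Origin: centre of its underside as built.
- chunk2: green plastic chunk, 26 x 22 x 20 mm, about 15 g, lying in the feed tray. Origin: centre of its underside as built.
- chunk3: green plastic chunk, 26 x 22 x 20 mm, about 15 g, lying in the feed tray. Origin: centre of its underside as built.
- full_spool: full reel with white flanges and collar, wound with blue filament, same outer size as the empty spool (90 mm across, 80 mm high). Not to be moved. Origin: centre of the underside.
- beaker: glass beaker, 60 mm across, 70 mm high, standing on the table; a bystander. Origin: centre of the underside.
- bottle: white plastic bottle with blue cap, 66 mm across, 180 mm high; a bystander. Origin: centre of the underside.
- rack: blue test-tube rack with red and green tubes, 60 x 110 mm, 91 mm high; a bystander. Origin: centre of the underside.

How it is judged:
On the way, in this order (a step that is already met when the one before it is completed fails the run):
1. the empty spool sits flat on the turntable, over the spindle, and is let go (horizontal distance between spool and spindle_seat below 0.006 m and z of spool in the frame of spindle_seat between -0.005 and 0.005 m and angle between spool's own z axis and vertical below 0.06 rad and contact force between the fingers and spool below 0.1 N and linear speed of spool below 0.03 m/s), for 0.2 s.
2. the feed tray is tipped up (past 0.35 rad) (value of joint feed_tray above 0.35 rad), for 0.05 s.
At the end, for the whole second after the job is handed in: The empty spool is upright (within 0.06 rad) over the spindle, within 6 mm of its axis and its underside within 5 mm of the turntable, at rest; all four chunks lie at rest inside the hopper, below its rim; the feed tray is back level (under 0.08 rad) (horizontal distance between spool and spindle_seat below 0.006 m and z of spool in the frame of spindle_seat between -0.005 and 0.005 m and angle between spool's own z axis and vertical below 0.06 rad and linear speed of spool below 0.03 m/s and value of joint feed_tray below 0.08 rad and x of chunk0 in the frame of hopper between -0.078 and 0.078 m and y of chunk0 in the frame of hopper between -0.072 and 0.072 m and z of chunk0 in the frame of hopper between -0.01 and 0.075 m and x of chunk1 in the frame of hopper between -0.078 and 0.078 m and y of chunk1 in the frame of hopper between -0.072 and 0.072 m and z of chunk1 in the frame of hopper between -0.01 and 0.075 m and x of chunk2 in the frame of hopper between -0.078 and 0.078 m and y of chunk2 in the frame of hopper between -0.072 and 0.072 m and z of chunk2 in the frame of hopper between -0.01 and 0.075 m and x of chunk3 in the frame of hopper between -0.078 and 0.078 m and y of chunk3 in the frame of hopper between -0.072 and 0.072 m and z of chunk3 in the frame of hopper between -0.01 and 0.075 m and linear speed of each of chunk0, chunk1, chunk2, chunk3 below 0.05 m/s); the robot touches nothing.
It fails at once if the spool is dropped onto the spindle (faster than 0.6 m/s there) (horizontal distance between spool and spindle_seat below 0.02 m and linear speed of spool above 0.6 m/s).
It fails at once if the feed tray is tipped (past 0.2 rad) before the spool is on the spindle (value of joint feed_tray above 0.2 rad and horizontal distance between spool and spindle_seat above 0.02 m).
It fails at once if the full reel, beaker, bottle or tube rack is moved more than 30 mm or knocked over (distance of any of full_spool, beaker, bottle, rack from where it was at the start of the episode above 0.03 m or angle between any of full_spool, beaker, bottle, rack's own z axis and vertical above 0.5 rad).
It also fails if it takes over 72 s, if anything falls off the work surface, if the arm or the gripper's body presses on something with over 40 N, if the wrist force passes 120 N, or if a joint passes its speed limit or range.

## Working session

There is one attempt and no reset: what is moved stays moved. The work goes in short steps, Python scripts to look and compute and a tool call to move; the robot and the scene stay as the last step left them, time stands still between calls to the robot, and variables do not carry over. Pictures are saved under pics/ and viewed, at most 13 in all, crops included, and the job is handed in when it is done.

Besides the shell and the picture viewer there is one more tool, called as name(argument=value, ...), one argument or row to a line, values as JSON. play_rows: Moves the arm, as the interface text tells. Its arguments: {"type":"object","properties":{"delta_rot":{"type":"array","items":{"type":"array","items":{"type":"number","minimum":-1,"maximum":1}}},"xyz":{"type":"array","items":{"type":"array","items":{"type":"number","minimum":-1,"maximum":1}}},"fingers":{"type":"array","items":{"type":"number"}},"squeeze":{"type":"number"}},"required":["delta_rot","xyz","fingers"]}

```bash
mkdir -p pics; ls; python3 - <<'E'
from station import *
import cv2
s=observe();print({k:s[k] for k in('t','eef_pos','orientation','opening','wrist_force')})
for n in('scene','top'):
    c=read_camera(n);cv2.imwrite(f'pics/{n}0.png',c['image'][:,:,::-1]);print(n,{k:c[k] for k in c if k!='image'})
E
```

```text
pics
{'t': 0.0, 'eef_pos': array([ 0.2328524 , -0.60628293,  0.22148861]), 'orientation': array([-3.08709801e+00, -5.72707804e-01,  7.08410152e-04]), 'opening': 0.9998667793831493, 'wrist_force': array([ 0.45499037,  0.05463586, -0.37861577])}
scene {'fx': 584.5666050782654, 'fy': 584.5666050782654, 'cx': 312.97764763418877, 'cy': 243.28654180569475, 'k1': -0.023991724417432487, 'xyz': array([1.39321783, 0.35841058, 1.00120937]), 'rotation': array([0.50237911, 0.76362987, 1.86854452])}
top {'fx': 517.90753528781, 'fy': 517.90753528781, 'cx': 319.7662024166507, 'cy': 234.5061379538809, 'k1': 0.036717877071152, 'xyz': array([0.4979436 , 0.02325623, 1.24777322]), 'rotation': array([ 0.05551518, -0.06016668, -1.57335322])}
```

View pics/scene0.png

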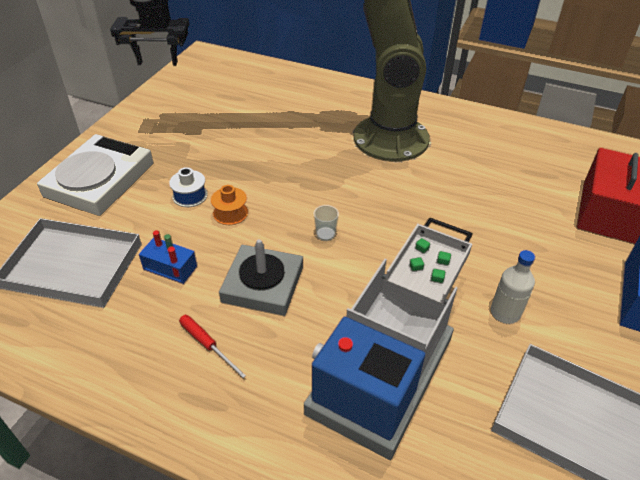

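View pics/top0.png

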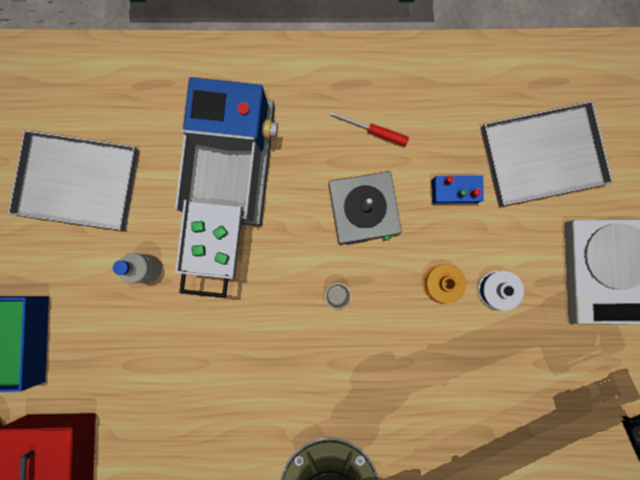

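The top view shows the orange spool at (446,284), the full reel at (502,290), the turntable at (366,207) and the tray bar near (204,292). The scene view agrees: spool at (229,204), turntable at (262,271), bar at (450,228).

```bash
cat > h.py <<'E'
from station import *
import cv2, numpy as np
from scipy.spatial.transform import Rotation as R
def K(c): return np.array([[c['fx'],0,c['cx']],[0,c['fy'],c['cy']],[0,0,1.]]),np.array([c['k1'],0,0,0.])
def cast(c,uv,z):
    k,d=K(c); p=cv2.undistortPoints(np.float64(uv).reshape(-1,1,2),k,d)[:,0]
    r=R.from_rotvec(c['rotation']).apply(np.c_[p[:,0],-p[:,1],-np.ones(len(p))])
    return (c['xyz']+r*((z-c['xyz'][2])/r[:,2])[:,None])[:,:2]
def blob(c,lo,hi,box,largest=True):
    m=cv2.inRange(cv2.cvtColor(c['image'],cv2.COLOR_RGB2HSV),lo,hi)
    x0,y0,x1,y1=box; w=np.zeros_like(m); w[y0:y1,x0:x1]=m[y0:y1,x0:x1]
    n,l,st,_=cv2.connectedComponentsWithStats(w)
    return (l==1+np.argmax(st[1:,4])).astype(np.uint8) if largest else w
def pts(m): return np.argwhere(m)[:,::-1]
def disc(c,m,z):
    (x,y),r=cv2.minEnclosingCircle(np.float32(cast(c,pts(m),z))); return np.round([x,y,r],4)
E
python3 - <<'E'
from h import *
T=read_camera('top');S=read_camera('scene')
for n,c,bo,bt,bb in(('top',T,(420,255,474,312),(335,178,397,238),(172,268,238,302)),('scene',S,(205,180,252,226),(232,250,292,295),(415,212,480,250))):
    m=blob(c,(8,150,60),(22,255,255),bo);print(n,'spool',disc(c,m,.05),m.sum())
    m=blob(c,(0,0,0),(180,255,48),bt);print(n,'table',disc(c,m,.05),m.sum())
    m=blob(c,(0,0,0),(180,255,50),bb);p=cast(c,pts(m),.145)
    print(n,'bar n',m.sum(),cv2.minAreaRect(np.float32(p*1000)), np.round(cv2.boxPoints(cv2.minAreaRect(np.float32(p*1000)))))
    x0,y0,x1,y1=bb;cv2.imwrite(f'pics/bar_{n}.png',cv2.resize(np.hstack([c['image'][y0:y1,x0:x1,::-1],np.repeat(m[y0:y1,x0:x1,None]*255,3,2)]),None,fx=5,fy=5,interpolation=0))
a=cv2.imread('pics/bar_top.png');b=cv2.imread('pics/bar_scene.png');w=max(a.shape[1],b.shape[1])
cv2.imwrite('pics/bars.png',np.vstack([np.pad(i,((0,0),(0,w-i.shape[1]),(0,0))) for i in(a,b)]))
E
```

```text
top spool [ 0.4724 -0.2656  0.0496] 1344
top table [ 0.6537 -0.0883  0.0463] 275
top bar n 227 ((471.2034912109375, 265.96044921875), (96.37842559814453, 37.912208557128906), 84.41929626464844) [[448. 220.]
 [485. 216.]
 [495. 312.]
 [457. 316.]]
scene spool [ 0.4945 -0.2597  0.0737] 1169
scene table [ 0.6581 -0.0841  0.0519] 1069
scene bar n 146 ((466.2008972167969, 266.5675354003906), (95.01769256591797, 25.888376235961914), 83.45296478271484) [[448. 221.]
 [474. 218.]
 [484. 312.]
 [459. 315.]]
```

View pics/bars.png

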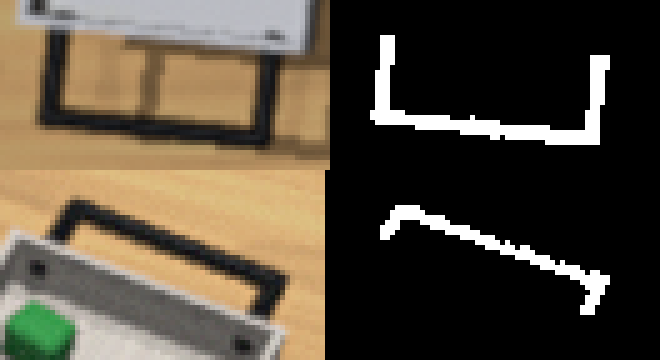

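The crops show the bar cleanly: in both views its middle is near (0.4575, 0.2675) with the extruder yawed about -6°. Next I refine the spool and turntable centres and plan the approach.

```bash
cat >> h.py <<'E'
from scipy.optimize import least_squares
def plan(p,yaw=None,n=8,tilt=None):
    """rows to reach TCP p, tool down with tool y at world angle yaw (mod pi)"""
    s=observe();r0=R.from_rotvec(s['orientation']);y0=r0.as_matrix()[:,1];a0=np.arctan2(y0[1],y0[0])
    a=a0 if yaw is None else a0+(yaw-a0+np.pi/2)%np.pi-np.pi/2
    y=np.array([np.cos(a),np.sin(a),0]);z=np.array([0,0,-1.]);r1=R.from_matrix(np.c_[np.cross(y,z),y,z])
    rv=(r0.inv()*r1).as_rotvec();d=np.array(p)-s['eef_pos']
    print('t',s['t'],'pos',s['eef_pos'].round(4),'yaw',round(a0,3),'joints',s['joint_positions'].round(2),'F',s['wrist_force'].round(1))
    print('rot/row',(rv/n/(np.pi/4)).round(4)); 
    for i in range(n):
        print((R.from_rotvec(rv*i/n).inv()*r0.inv()).apply(d/n/.2).round(3).tolist())
        if np.linalg.norm(rv)<.01: break
E
python3 - <<'E'
from h import *
T=read_camera('top');S=read_camera('scene')
m=blob(T,(8,150,60),(22,255,255),(415,250,478,316))
h=cv2.convexHull(np.float32(cast(T,pts(m),.05)))[:,0]; c=np.array([.472,-.27]); u=c-T['xyz'][:2];u/=np.linalg.norm(u)
for _ in range(5):
    q=h[(h-c)@u>.0]; c=least_squares(lambda c:np.linalg.norm(q-c,axis=1)-.0455,c).x
print('spool',c, (np.linalg.norm(q-c,axis=1)).round(4))
print(T['image'][207,328:402:4].mean(1).round(), S['image'][275,225:300:4].mean(1).round())
for n,c,b in(('top',T,(335,178,397,238)),('scene',S,(230,248,296,300))):
  for v in(60,75,85):
    m=blob(c,(0,0,0),(180,255,v),b);print(n,v,disc(c,m,.05))
plan((.472,-.270,.20),n=14)
c=read_camera('top')['image'][170:245,325:405,::-1];d=S['image'][230:320,215:305,::-1]
cv2.imwrite('pics/w.png',np.hstack([cv2.resize(c,(400,375)),cv2.resize(d,(375,375))]))
E
```

```text
spool [ 0.4741411  -0.26886781] [0.044  0.0439 0.044  0.0442 0.0445 0.045  0.0455 0.0457 0.0458 0.0462
 0.0461 0.0463 0.0462 0.0462 0.0468 0.0462 0.0457 0.0453 0.0451 0.0449
 0.0449 0.045  0.0452 0.0455 0.0459 0.0457 0.0454 0.0449 0.0448 0.044
 0.0446 0.044 ]
[145.  90. 147. 143.  73.  52.  52.  50.  45.  53.  56.  49.  48.  47.
  44. 141. 140. 128. 145.] [164. 136. 140. 142.  30.  38.  37.  38.  37.  31.  37.  31.  44.  37.
  33. 143. 136. 138.  54.]
top 60 [ 0.6514 -0.086   0.049 ]
top 75 [ 0.6515 -0.0862  0.0497]
top 85 [ 0.6516 -0.086   0.0503]
scene 60 [ 0.6577 -0.0833  0.0523]
scene 75 [ 0.6583 -0.0845  0.0529]
scene 85 [ 0.6581 -0.0837  0.0537]
t 0.3 pos [ 0.233  -0.6066  0.2222] yaw -1.204 joints [ 1.22  0.32 -0.07  1.45  0.02  1.37 -0.06] F [ 0.5 -0.3  0.7]
rot/row [-0.0001  0.      0.    ]
[0.123, -0.082, 0.008]
```

View pics/w.png

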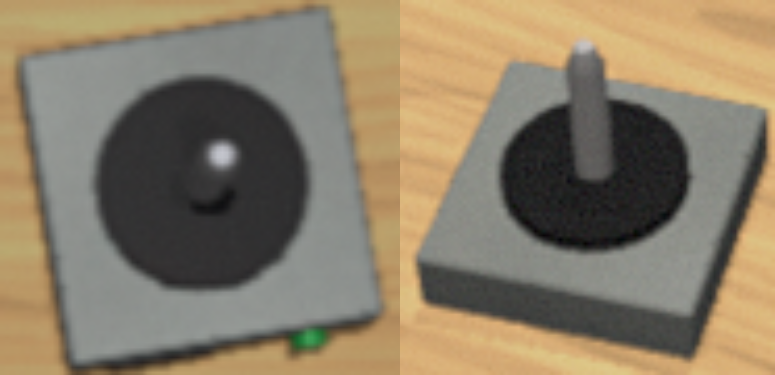

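The crop gives the spindle tip at top pixel (369.4,201) and scene pixel (258.9,240.8). I move towards the spool.

play_rows(
  delta_rot=[
    [0, 0, 0],
    [0, 0, 0],
    [0, 0, 0],
    [0, 0, 0],
    [0, 0, 0],
    [0, 0, 0],
    [0, 0, 0],
    [0, 0, 0],
  ],
  xyz=[
    [0.12, -0.08, 0],
    [0.125, -0.083, 0],
    [0.125, -0.083, 0],
    [0.125, -0.083, 0],
    [0.125, -0.083, 0],
    [0.125, -0.083, 0],
    [0.125, -0.083, 0],
    [0.125, -0.083, 0],
  ],
  fingers=[1, 1, 1, 1, 1, 1, 1, 1],
)

```text
t: 1.02
eef_pos: [0.3721, -0.4107, 0.2228]
orientation: [3.088, 0.573, 0.0]
wrist_force: [1.0, -0.5, 0.1]
opening: 0.998
finger_force: 0.0
```

```bash
python3 - <<'E'
from h import *
T=read_camera('top');S=read_camera('scene')
print(cast(T,[[369.4,201]],.139),cast(S,[[258.9,240.8]],.139))
plan((.474,-.269,.2),n=8)
E
```

```text
[[ 0.65181482 -0.08745291]] [[ 0.65372643 -0.08569396]]
t 1.1167 pos [ 0.376  -0.4066  0.2231] yaw -1.195 joints [ 0.98  0.13 -0.22  1.69  0.03  1.33 -0.44] F [ 0.7 -0.1  0.3]
rot/row [-0.0001 -0.0005 -0.    ]
[0.088, -0.057, 0.015]
```

play_rows(
  delta_rot=[
    [0, 0, 0],
    [0, 0, 0],
    [0, 0, 0],
    [0, 0, 0],
    [0, 0, 0],
    [0, 0, 0],
    [0, 0, 0],
    [0, 0, 0],
  ],
  xyz=[
    [0.115, -0.075, 0],
    [0.115, -0.075, 0],
    [0.115, -0.075, 0],
    [0.115, -0.075, 0],
    [0.115, -0.075, 0],
    [0.115, -0.075, 0],
    [0, 0, 0],
    [0, 0, 0],
  ],
  fingers=[1, 1, 1, 1, 1, 1, 1, 1],
)

```text
t: 1.78
eef_pos: [0.4689, -0.2772, 0.2227]
orientation: [3.088, 0.579, 0.0]
wrist_force: [-1.0, -1.3, -0.8]
opening: 1.0
finger_force: 0.0
```

```bash
python3 - <<'E'
from h import *
W=read_camera('wrist');cv2.imwrite('pics/wr0.png',W['image'][:,:,::-1]);print({k:W[k] for k in W if k!='image'})
m=blob(W,(6,120,40),(24,255,255),(0,0,640,480))
print(disc(W,m,.05),m.sum(),pts(m).min(0),pts(m).max(0))
plan((.474,-.269,.12),n=4)
E
```

```text
{'fx': 350.562205217573, 'fy': 350.562205217573, 'cx': 317.4527312847422, 'cy': 237.98268588265736, 'k1': -0.025648558469179676, 'xyz': array([ 0.5374028 , -0.25124421,  0.38516475]), 'rotation': array([-0.2387332 ,  0.161949  , -1.19246511])}
[ 0.4592 -0.2691  0.3278] 142237 [0 0] [639 309]
t 1.8333 pos [ 0.4679 -0.2789  0.2226] yaw -1.203 joints [ 0.81  0.11 -0.35  1.7   0.04  1.33 -0.75] F [ 0.1 -0.8  0. ]
rot/row [ 0.0002  0.0002 -0.    ]
[0.012, -0.009, 0.128]
```

View pics/wr0.png

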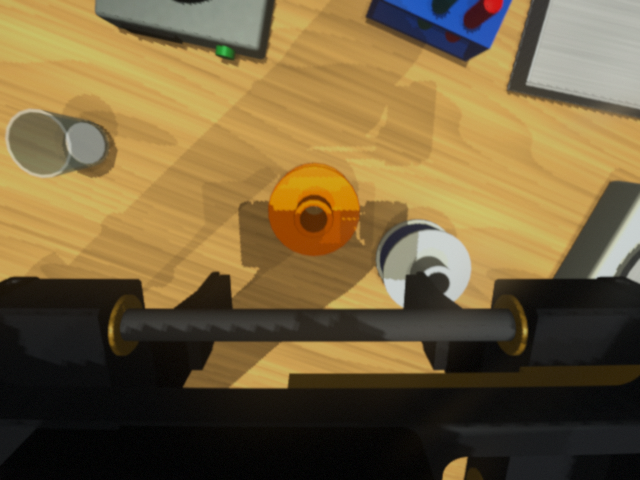

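The wrist view shows the spool at about (314,209), 45 px in radius, with the reel to its right. The fingers straddle the collar line and clear the reel.

```bash
python3 - <<'E'
from h import *
W=read_camera('wrist')
m=blob(W,(5,215,60),(20,255,255),(262,158,366,262))
p=pts(m);print(p.min(0),p.max(0),m.sum(),disc(W,m,.05))
print(cast(W,[[314.3,209]],.05), cast(W,[[314.5,217]],.08))
plan((.474,-.270,.12),n=4)
E
```

```text
[267 161] [357 253] 5704 [ 0.475  -0.2716  0.0455]
[[ 0.4755535  -0.27373313]] [[ 0.47434006 -0.27462129]]
t 1.8833 pos [ 0.4673 -0.2798  0.2225] yaw -1.205 joints [ 0.81  0.11 -0.35  1.7   0.04  1.33 -0.75] F [-1.4 -0.8  0.3]
rot/row [ 0.0002  0.0003 -0.    ]
[0.012, -0.008, 0.128]
```

play_rows(
  delta_rot=[
    [0, 0, 0],
    [0, 0, 0],
    [0, 0, 0],
    [0, 0, 0],
    [0, 0, 0],
    [0, 0, 0],
    [0, 0, 0],
    [0, 0, 0],
  ],
  xyz=[
    [0.024, -0.013, 0.12],
    [0.023, -0.012, 0.15],
    [0, 0, 0.15],
    [0, 0, 0.15],
    [0, 0, 0.12],
    [0, 0, 0.1],
    [0, 0, 0.04],
    [0, 0, 0],
  ],
  fingers=[1, 1, 1, 1, 1, 1, 1, 1],
)

```text
t: 2.55
eef_pos: [0.4726, -0.2711, 0.0544]
orientation: [-3.087, -0.569, 0.006]
wrist_force: [0.1, -0.2, -0.4]
opening: 0.999
finger_force: 0.0
```

```bash
python3 - <<'E'
from h import *
W=read_camera('wrist');cv2.imwrite('pics/wr1.png',W['image'][:,:,::-1])
plan((.4745,-.2715,.056),n=1)
E
```

```text
t 2.6 pos [ 0.474  -0.2714  0.0562] yaw -1.206 joints [ 0.78  0.27 -0.35  1.88  0.11  1.01 -0.82] F [-0.2  0.3 -0.9]
rot/row [-0.0011  0.0014  0.    ]
[0.002, 0.001, 0.001]
```

View pics/wr1.png

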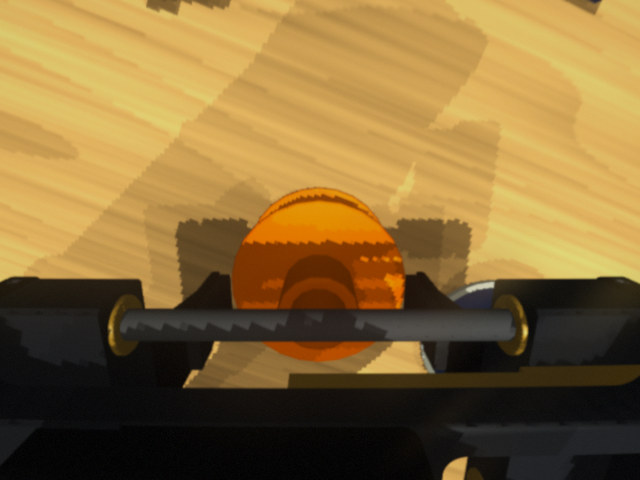

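The collar is centred between the fingers at about (318,300). Closing.

play_rows(
  delta_rot=[
    [0, 0, 0],
    [0, 0, 0],
    [0, 0, 0],
    [0, 0, 0],
    [0, 0, 0],
    [0, 0, 0],
    [0, 0, 0],
    [0, 0, 0],
  ],
  xyz=[
    [0, 0, 0],
    [0, 0, 0],
    [0, 0, 0],
    [0, 0, 0],
    [0, 0, 0],
    [0, 0, 0],
    [0, 0, 0],
    [0, 0, 0],
  ],
  fingers=[0.3, 0.2, 0.2, 0.2, 0.2, 0.2, 0.2, 0.2],
  squeeze=25,
)

```text
t: 3.27
eef_pos: [0.475, -0.2705, 0.0566]
orientation: [3.089, 0.573, -0.0]
wrist_force: [0.0, -0.4, -0.3]
opening: 0.476
finger_force: 0.0
```

play_rows(
  delta_rot=[
    [0, 0, 0],
    [0, 0, 0],
    [0, 0, 0],
    [0, 0, 0],
    [0, 0, 0],
    [0, 0, 0],
    [0, 0, 0],
    [0, 0, 0],
  ],
  xyz=[
    [0, 0, -0.04],
    [0, 0, -0.1],
    [0, 0, -0.15],
    [0, 0, -0.15],
    [0, 0, -0.15],
    [0, 0, -0.15],
    [0, 0, -0.1],
    [0, 0, -0.02],
  ],
  fingers=[0.2, 0.2, 0.2, 0.2, 0.2, 0.2, 0.2, 0.2],
)

```text
t: 3.93
eef_pos: [0.477, -0.2713, 0.2336]
orientation: [3.084, 0.572, 0.009]
wrist_force: [1.4, 0.0, -0.2]
opening: 0.412
finger_force: 25.0
```

```bash
python3 - <<'E'
from h import *
s=observe();print(s['opening'],s['finger_force'])
plan((.6523,-.0867,.23),n=8)
E
```

```text
0.4118893365172388 24.984096167609096
t 3.9333 pos [ 0.477  -0.2713  0.2336] yaw -1.204 joints [ 0.8   0.11 -0.36  1.69  0.04  1.34 -0.77] F [ 1.4  0.  -0.2]
rot/row [ 0.001  -0.0007  0.    ]
[0.144, -0.068, 0.002]
```

The fingers reached the collar only as the lift began, so I check what is held.

```bash
python3 - <<'E'
from h import *
S=read_camera('scene');i=S['image'][:,:,::-1];W=read_camera('wrist');w=W['image'][:,:,::-1]
m=blob(S,(6,150,60),(22,255,255),(100,50,400,260));p=pts(m);print(p.min(0),p.max(0))
x,y=p.mean(0).astype(int)
cv2.imwrite('pics/h.png',np.hstack([cv2.resize(i[max(0,y-70):y+50,x-60:x+60],(400,400)),cv2.resize(w[140:400,180:460],(400,400))]))
E
```

```text
[200 126] [240 169]
```

View pics/h.png

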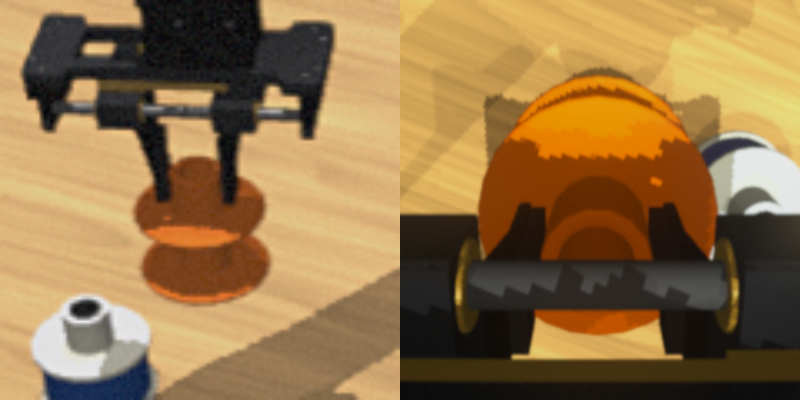

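It is held level with the fingertips just above the flange. Carrying it over the spindle.

play_rows(
  delta_rot=[
    [0, 0, 0],
    [0, 0, 0],
    [0, 0, 0],
    [0, 0, 0],
    [0, 0, 0],
    [0, 0, 0],
    [0, 0, 0],
    [0, 0, 0],
  ],
  xyz=[
    [0.06, -0.03, 0],
    [0.12, -0.055, 0],
    [0.12, -0.055, 0],
    [0.12, -0.055, 0],
    [0.12, -0.055, 0],
    [0.12, -0.055, 0],
    [0.12, -0.055, 0],
    [0.12, -0.055, 0],
  ],
  fingers=[0.2, 0.2, 0.2, 0.2, 0.2, 0.2, 0.2, 0.2],
)

```text
t: 4.7
eef_pos: [0.6127, -0.1273, 0.2258]
orientation: [-3.087, -0.573, 0.006]
wrist_force: [0.5, -0.4, -0.9]
opening: 0.412
finger_force: 25.0
```

play_rows(
  delta_rot=[
    [0, 0, 0],
    [0, 0, 0],
    [0, 0, 0],
    [0, 0, 0],
    [0, 0, 0],
    [0, 0, 0],
    [0, 0, 0],
    [0, 0, 0],
  ],
  xyz=[
    [0.12, -0.055, 0],
    [0.1, -0.045, 0],
    [0.05, -0.025, 0],
    [0, 0, 0],
    [0, 0, 0],
    [0, 0, 0],
    [0, 0, 0],
    [0, 0, 0],
  ],
  fingers=[0.2, 0.2, 0.2, 0.2, 0.2, 0.2, 0.2, 0.2],
)

```text
t: 5.37
eef_pos: [0.654, -0.0875, 0.2287]
orientation: [3.089, 0.569, -0.001]
wrist_force: [0.0, -0.1, -0.7]
opening: 0.41
finger_force: 25.0
```

```bash
python3 - <<'E'
from h import *
plan((.6523,-.0867,.23),n=1)
S=read_camera('scene');W=read_camera('wrist')
m=blob(S,(6,150,40),(22,255,255),(150,120,400,300));p=pts(m);print(p.min(0),p.max(0),p.mean(0))
x,y=p.mean(0).astype(int)
cv2.imwrite('pics/h2.png',np.hstack([cv2.resize(S['image'][y-60:y+60,x-60:x+60,::-1],(480,480),interpolation=cv2.INTER_CUBIC)]))
# bottom flange lower edge / side extents predicted by TCP
def proj(P):
    k,d=K(S);q=R.from_rotvec(S['rotation']).inv().apply(np.array(P)-S['xyz']);q=q*[1,-1,-1]
    return cv2.projectPoints(q,np.zeros(3),np.zeros(3),k,d)[0][:,0]
s=observe()['eef_pos'];a=np.linspace(0,6.28,90)
for dz in(.056,.060,.064):
    h=s-[0,0,dz]
    for zz in(0,.05):
        e=proj(np.c_[h[0]+.045*np.cos(a),h[1]+.045*np.sin(a),np.full(90,h[2]+zz)]);print(dz,zz,e.min(0).round(1),e.max(0).round(1))
E
```

```text
t 5.3667 pos [ 0.654  -0.0875  0.2287] yaw -1.206 joints [ 0.46  0.38 -0.49  1.4   0.18  1.4  -1.23] F [ 0.  -0.1 -0.7]
rot/row [ 0.0012  0.0008 -0.    ]
[-0.006, -0.007, -0.007]
[234 196] [278 245] [255.99821322 222.46932698]
0.056 0 [235.  214.1] [279.3 244.9]
0.056 0.05 [232.7 196. ] [278.3 226.7]
0.06 0 [235.2 215.5] [279.4 246.3]
0.06 0.05 [232.8 197.5] [278.4 228.2]
0.064 0 [235.4 216.9] [279.4 247.7]
0.064 0.05 [233.  198.9] [278.5 229.7]
```

View pics/h2.png

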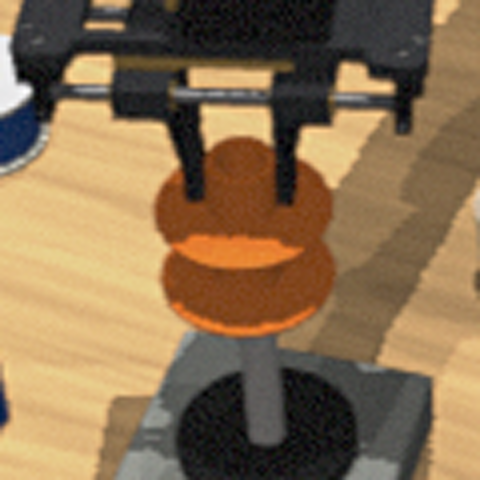

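Spool and gripper agree within a pixel, held 56 mm above the underside. I correct by about 1.5 mm and lower slowly.

play_rows(
  delta_rot=[
    [0, 0, 0],
    [0, 0, 0],
    [0, 0, 0],
    [0, 0, 0],
    [0, 0, 0],
    [0, 0, 0],
    [0, 0, 0],
    [0, 0, 0],
  ],
  xyz=[
    [-0.005, -0.006, 0.03],
    [0, 0, 0.04],
    [0, 0, 0.04],
    [0, 0, 0.04],
    [0, 0, 0.03],
    [0, 0, 0.03],
    [0, 0, 0.025],
    [0, 0, 0],
  ],
  fingers=[0.2, 0.2, 0.2, 0.2, 0.2, 0.2, 0.2, 0.2],
)

```text
t: 6.13
eef_pos: [0.6526, -0.085, 0.1799]
orientation: [-3.088, -0.573, 0.003]
wrist_force: [-0.2, -0.6, -0.4]
opening: 0.411
finger_force: 25.0
```

```bash
python3 - <<'E'
from h import *
for _ in range(3):
    plan((.6525,-.0867,.108),n=1);read_camera('scene')
S=read_camera('scene')
m=blob(S,(6,150,40),(22,255,255),(150,120,400,300));p=pts(m);print(p.min(0),p.max(0),p.mean(0))
x,y=p.mean(0).astype(int)
cv2.imwrite('pics/h3.png',cv2.resize(S['image'][y-60:y+60,x-60:x+60,::-1],(480,480),interpolation=cv2.INTER_CUBIC))
E
```

```text
t 6.1333 pos [ 0.6526 -0.085   0.1799] yaw -1.204 joints [ 0.46  0.4  -0.48  1.47  0.19  1.32 -1.25] F [-0.2 -0.6 -0.4]
rot/row [-0.0013  0.0025  0.    ]
[-0.003, 0.008, 0.36]
t 6.1833 pos [ 0.653  -0.0849  0.1807] yaw -1.204 joints [ 0.46  0.4  -0.48  1.47  0.19  1.32 -1.24] F [-0.2 -0.1 -0.6]
rot/row [-0.0008  0.0014  0.    ]
[-0.005, 0.008, 0.364]
t 6.2333 pos [ 0.6533 -0.0849  0.1814] yaw -1.204 joints [ 0.46  0.4  -0.48  1.47  0.19  1.32 -1.24] F [ 0.6  0.6 -0.6]
rot/row [-0.0001  0.0002  0.    ]
[-0.007, 0.007, 0.367]
[237 214] [280 262] [258.8566131  239.40667491]
```

No contact force with the tip inside the bore. Lowering further.

play_rows(
  delta_rot=[
    [0, 0, 0],
    [0, 0, 0],
    [0, 0, 0],
    [0, 0, 0],
    [0, 0, 0],
    [0, 0, 0],
    [0, 0, 0],
    [0, 0, 0],
  ],
  xyz=[
    [-0.004, 0.005, 0.02],
    [0, 0, 0.03],
    [0, 0, 0.03],
    [0, 0, 0.03],
    [0, 0, 0.03],
    [0, 0, 0.02],
    [0, 0, 0],
    [0, 0, 0],
  ],
  fingers=[0.2, 0.2, 0.2, 0.2, 0.2, 0.2, 0.2, 0.2],
)

```text
t: 7.0
eef_pos: [0.6527, -0.0861, 0.1491]
orientation: [-3.089, -0.573, 0.001]
wrist_force: [-0.5, -0.3, -0.5]
opening: 0.412
finger_force: 25.0
```

```bash
python3 - <<'E'
from h import *
plan((.6525,-.0867,.108),n=1)
print(observe()['wrist_torque'])
E
```

```text
t 7.0 pos [ 0.6527 -0.0861  0.1491] yaw -1.204 joints [ 0.46  0.42 -0.48  1.51  0.2   1.26 -1.25] F [-0.5 -0.3 -0.5]
rot/row [-0.0005  0.0007  0.    ]
[-0.002, 0.002, 0.205]
[-0.0021499  -0.04260557 -0.06394658]
```

Bottom at about 93 mm, well over the full-diameter spindle, no side load. Going down to near contact.

play_rows(
  delta_rot=[
    [0, 0, 0],
    [0, 0, 0],
    [0, 0, 0],
    [0, 0, 0],
    [0, 0, 0],
    [0, 0, 0],
    [0, 0, 0],
    [0, 0, 0],
  ],
  xyz=[
    [0, 0, 0.03],
    [0, 0, 0.04],
    [0, 0, 0.04],
    [0, 0, 0.04],
    [0, 0, 0.03],
    [0, 0, 0.015],
    [0, 0, 0.005],
    [0, 0, 0],
  ],
  fingers=[0.2, 0.2, 0.2, 0.2, 0.2, 0.2, 0.2, 0.2],
)

```text
t: 7.67
eef_pos: [0.6528, -0.0862, 0.1104]
orientation: [3.089, 0.573, -0.0]
wrist_force: [-2.6, -1.3, 5.3]
opening: 0.411
finger_force: 25.0
```

play_rows(
  delta_rot=[
    [0, 0, 0],
    [0, 0, 0],
    [0, 0, 0],
    [0, 0, 0],
    [0, 0, 0],
    [0, 0, 0],
    [0, 0, 0],
    [0, 0, 0],
  ],
  xyz=[
    [0, 0, 0.005],
    [0, 0, 0.005],
    [0, 0, 0.005],
    [0, 0, 0],
    [0, 0, 0],
    [0, 0, 0],
    [0, 0, 0],
    [0, 0, 0],
  ],
  fingers=[0.2, 0.2, 0.2, 0.2, 0.2, 0.2, 0.2, 0.2],
)

```text
t: 8.33
eef_pos: [0.6533, -0.0868, 0.1099]
orientation: [3.087, 0.571, 0.002]
wrist_force: [-5.8, -0.1, 14.3]
opening: 0.407
finger_force: 25.0
```

Firm contact from below at TCP 0.110. I check that this is the turntable before releasing.

```bash
python3 - <<'E'
from h import *
S=read_camera('scene')
m=blob(S,(6,150,40),(22,255,255),(150,120,400,320));p=pts(m);print(p.min(0),p.max(0))
def proj(P):
    k,d=K(S);q=R.from_rotvec(S['rotation']).inv().apply(np.array(P)-S['xyz'])*[1,-1,-1]
    return cv2.projectPoints(q,np.zeros(3),np.zeros(3),k,d)[0][:,0]
a=np.linspace(0,6.28,90)
for zb in(.05,.054):
  for zz in(0,.05):
    e=proj(np.c_[.653+.045*np.cos(a),-.0865+.045*np.sin(a),np.full(90,zb+zz)]);print(zb,zz,e.min(0).round(1),e.max(0).round(1))
x,y=p.mean(0).astype(int)
cv2.imwrite('pics/h4.png',cv2.resize(S['image'][y-60:y+60,x-60:x+60,::-1],(480,480),interpolation=cv2.INTER_CUBIC))
E
```

```text
[240 239] [282 284]
0.05 0 [240.7 254.2] [281.9 284.8]
0.05 0.05 [238.7 238.4] [281.1 269.1]
0.054 0 [240.5 253. ] [281.8 283.6]
0.054 0.05 [238.5 237.1] [281.  267.8]
```

View pics/h4.png

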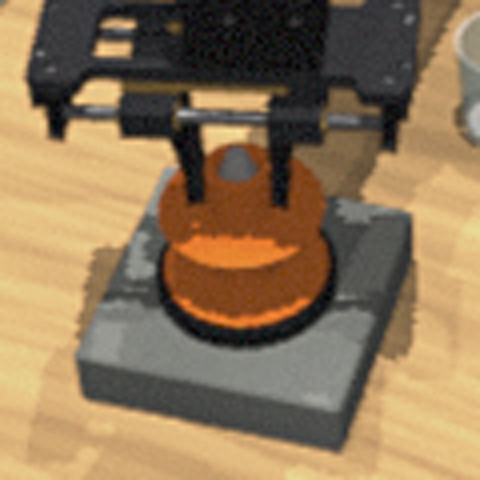

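The spool is seated on the turntable (lower edge at row 284, as predicted). Releasing and rising.

play_rows(
  delta_rot=[
    [0, 0, 0],
    [0, 0, 0],
    [0, 0, 0],
    [0, 0, 0],
    [0, 0, 0],
    [0, 0, 0],
    [0, 0, 0],
    [0, 0, 0],
  ],
  xyz=[
    [0, 0, -0.008],
    [0, 0, 0],
    [0, 0, 0],
    [0, 0, 0],
    [0, 0, 0],
    [0, 0, 0],
    [0, 0, 0],
    [0, 0, 0],
  ],
  fingers=[0.2, 0.2, 1, 1, 1, 1, 1, 1],
)

```text
t: 9.05
eef_pos: [0.6528, -0.0861, 0.1077]
orientation: [-3.089, -0.573, 0.001]
wrist_force: [-0.0, 0.2, 0.5]
opening: 0.779
finger_force: 0.0
```

play_rows(
  delta_rot=[
    [0, 0, 0],
    [0, 0, 0],
    [0, 0, 0],
    [0, 0, 0],
    [0, 0, 0],
    [0, 0, 0],
    [0, 0, 0],
    [0, 0, 0],
  ],
  xyz=[
    [0, 0, 0],
    [0, 0, 0],
    [0, 0, -0.05],
    [0, 0, -0.1],
    [0, 0, -0.15],
    [0, 0, -0.18],
    [0, 0, -0.15],
    [0, 0, -0.1],
  ],
  fingers=[1, 1, 1, 1, 1, 1, 1, 1],
)

```text
t: 9.72
eef_pos: [0.6541, -0.086, 0.2591]
orientation: [3.087, 0.573, 0.008]
wrist_force: [0.3, 0.1, 0.3]
opening: 1.001
finger_force: 0.0
```

```bash
python3 - <<'E'
from h import *
S=read_camera('scene')
m=blob(S,(6,150,40),(22,255,255),(150,120,400,320));p=pts(m);print(p.min(0),p.max(0))
plan((.4575,.2675,.25),yaw=-.105,n=20)
E
```

```text
[239 239] [282 285]
t 9.7667 pos [ 0.6556 -0.086   0.2628] yaw -1.204 joints [ 0.46  0.36 -0.49  1.36  0.17  1.45 -1.23] F [ 0.7 -0.4  2.3]
rot/row [ 0.0006 -0.0004 -0.07  ]
[-0.015, -0.1, 0.003]
[-0.009, -0.101, 0.003]
[-0.003, -0.101, 0.003]
[0.002, -0.101, 0.003]
[0.008, -0.101, 0.003]
[0.013, -0.1, 0.003]
[0.019, -0.1, 0.003]
[0.024, -0.098, 0.003]
[0.029, -0.097, 0.003]
[0.035, -0.095, 0.003]
[0.04, -0.093, 0.003]
[0.045, -0.091, 0.003]
[0.05, -0.088, 0.003]
[0.055, -0.085, 0.003]
[0.059, -0.082, 0.003]
[0.064, -0.079, 0.003]
[0.068, -0.075, 0.003]
[0.072, -0.071, 0.003]
[0.076, -0.067, 0.003]
[0.079, -0.063, 0.003]
```

Spool stayed put. Now swing over to the bar, turning the tool.

play_rows(
  delta_rot=[
    [0, 0, -0.07],
    [0, 0, -0.07],
    [0, 0, -0.07],
    [0, 0, -0.07],
    [0, 0, -0.07],
    [0, 0, -0.07],
    [0, 0, -0.07],
    [0, 0, -0.07],
  ],
  xyz=[
    [-0.015, -0.1, 0],
    [-0.01, -0.1, 0],
    [-0.003, -0.1, 0],
    [0.002, -0.1, 0],
    [0.008, -0.1, 0],
    [0.013, -0.1, 0],
    [0.019, -0.1, 0],
    [0.024, -0.1, 0],
  ],
  fingers=[1, 1, 1, 1, 1, 0.7, 0.6, 0.5],
)

```text
t: 10.43
eef_pos: [0.5732, 0.0554, 0.2547]
orientation: [2.887, 1.237, 0.001]
wrist_force: [0.2, 0.4, 0.8]
opening: 0.849
finger_force: 0.0
```

play_rows(
  delta_rot=[
    [0, 0, -0.07],
    [0, 0, -0.07],
    [0, 0, -0.07],
    [0, 0, -0.07],
    [0, 0, -0.07],
    [0, 0, -0.07],
    [0, 0, -0.07],
    [0, 0, -0.07],
  ],
  xyz=[
    [0.03, -0.097, 0],
    [0.035, -0.095, 0],
    [0.04, -0.093, 0],
    [0.045, -0.09, 0],
    [0.05, -0.088, 0],
    [0.055, -0.085, 0],
    [0.06, -0.08, 0],
    [0.064, -0.08, 0],
  ],
  fingers=[0.5, 0.5, 0.5, 0.5, 0.5, 0.5, 0.5, 0.5],
)

```text
t: 11.1
eef_pos: [0.4941, 0.1977, 0.2542]
orientation: [2.546, 1.84, 0.0]
wrist_force: [0.3, 0.3, -0.5]
opening: 0.503
finger_force: 0.0
```

```bash
python3 - <<'E'
from h import *
plan((.4575,.2675,.20),yaw=-.105,n=6)
E
```

```text
t 11.1 pos [0.4941 0.1977 0.2542] yaw -0.319 joints [ 0.3   0.11 -0.78  1.67  0.08  1.39 -0.81] F [ 0.3  0.3 -0.5]
rot/row [ 0.      0.     -0.0455]
[0.046, -0.047, 0.045]
[0.047, -0.046, 0.045]
[0.049, -0.044, 0.045]
[0.05, -0.042, 0.045]
[0.052, -0.04, 0.045]
[0.053, -0.038, 0.045]
```

play_rows(
  delta_rot=[
    [0, 0, -0.045],
    [0, 0, -0.045],
    [0, 0, -0.045],
    [0, 0, -0.045],
    [0, 0, -0.045],
    [0, 0, -0.045],
    [0, 0, 0],
    [0, 0, 0],
  ],
  xyz=[
    [0.046, -0.047, 0.045],
    [0.047, -0.046, 0.045],
    [0.049, -0.044, 0.045],
    [0.05, -0.042, 0.045],
    [0.052, -0.04, 0.045],
    [0.053, -0.038, 0.045],
    [0, 0, 0],
    [0, 0, 0],
  ],
  fingers=[0.3, 0.3, 0.3, 0.3, 0.3, 0.3, 0.3, 0.3],
)

```text
t: 11.77
eef_pos: [0.4582, 0.2664, 0.1994]
orientation: [-2.34, -2.095, 0.002]
wrist_force: [-0.2, -1.0, -0.7]
opening: 0.303
finger_force: 0.0
```

```bash
python3 - <<'E'
from h import *
plan((.4575,.2675,.138),yaw=-.105,n=1)
W=read_camera('wrist');cv2.imwrite('pics/wb.png',W['image'][:,:,::-1]);T=read_camera('top')
k,d=K(W);P=np.array([[.4575,.2675,.145],[.462,.2226,.145],[.453,.3123,.145]])
q=R.from_rotvec(W['rotation']).inv().apply(P-W['xyz'])*[1,-1,-1];print(cv2.projectPoints(q,np.zeros(3),np.zeros(3),k,d)[0][:,0].round(1))
E
```

```text
t 11.7667 pos [0.4582 0.2664 0.1994] yaw -0.11 joints [ 0.21  0.15 -0.85  1.76  0.12  1.29 -0.78] F [-0.2 -1.  -0.7]
rot/row [-0.0016  0.0008 -0.007 ]
[0.005, -0.004, 0.307]
[[315.8 254.5]
 [329.6 315.7]
 [300.5 186.8]]
```

View pics/wb.png

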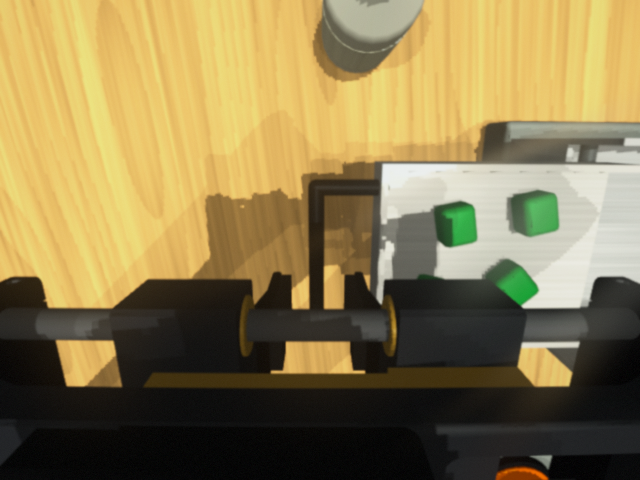

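The bar runs straight down the image at column 317, midway between the fingers (272 and 362). It is parallel to the pads. Descending to grip it.

play_rows(
  delta_rot=[
    [0, 0, 0],
    [0, 0, 0],
    [0, 0, 0],
    [0, 0, 0],
    [0, 0, 0],
    [0, 0, 0],
    [0, 0, 0],
    [0, 0, 0],
  ],
  xyz=[
    [0, 0, 0.06],
    [0, 0, 0.08],
    [0, 0, 0.08],
    [0, 0, 0.07],
    [0, 0, 0.057],
    [0, 0, 0],
    [0, 0, 0],
    [0, 0, 0],
  ],
  fingers=[0.3, 0.3, 0.3, 0.3, 0.3, 0.3, 0.3, 0],
)

```text
t: 12.53
eef_pos: [0.4595, 0.2661, 0.1314]
orientation: [2.343, 2.093, 0.002]
wrist_force: [0.1, 0.1, 0.4]
opening: 0.276
finger_force: 0.0
```

play_rows(
  delta_rot=[
    [0, 0, 0],
    [0, 0, 0],
    [0, 0, 0],
    [0, 0, 0],
    [0, 0, 0],
    [0, 0, 0],
    [0, 0, 0],
    [0, 0, 0],
  ],
  xyz=[
    [0, 0, 0],
    [0, 0, 0],
    [0, 0, 0],
    [0, 0, 0],
    [0, 0, 0],
    [0, 0, 0],
    [0, 0, 0],
    [0, 0, 0],
  ],
  fingers=[0, 0, 0, 0, 0, 0, 0, 0],
  squeeze=20,
)

```text
t: 13.2
eef_pos: [0.457, 0.2666, 0.1314]
orientation: [-2.34, -2.094, 0.004]
wrist_force: [-5.9, -0.9, 6.5]
opening: 0.107
finger_force: 20.0
```

```bash
python3 - <<'E'
from h import *
s=observe();r=R.from_rotvec(s['orientation']);print(s['eef_pos'],s['opening'],s['finger_force'],r.as_matrix().round(3).tolist())
e=np.array([np.cos(-.107),np.sin(-.107),0]);th=np.linspace(0,1.1,21)
x=-.18*np.cos(th)+.015*np.sin(th);z=.18*np.sin(th)+.015*np.cos(th)
d=np.c_[np.diff(x)[:,None]*e[:2],np.diff(z)];print((r.inv().apply(d)/.2).round(3).tolist())
E
```

```text
[0.45699686 0.26659377 0.13143394] 0.10693527346596218 20.003037750720978 [[0.111, 0.994, -0.003], [0.994, -0.111, -0.001], [-0.001, -0.003, -1.0]]
[[-0.0, 0.005, -0.049], [-0.0, 0.008, -0.049], [-0.0, 0.011, -0.048], [0.0, 0.013, -0.048], [0.0, 0.016, -0.047], [0.0, 0.019, -0.046], [0.0, 0.021, -0.045], [0.0, 0.024, -0.044], [0.0, 0.026, -0.042], [0.0, 0.028, -0.041], [0.0, 0.03, -0.039], [0.0, 0.032, -0.038], [0.0, 0.034, -0.036], [0.0, 0.036, -0.034], [0.0, 0.038, -0.032], [0.0, 0.04, -0.03], [0.0, 0.041, -0.027], [0.0, 0.043, -0.025], [0.0, 0.044, -0.023], [0.0, 0.045, -0.02]]
```

Bar gripped. Tipping the tray along its arc.

play_rows(
  delta_rot=[
    [0, 0, 0],
    [0, 0, 0],
    [0, 0, 0],
    [0, 0, 0],
    [0, 0, 0],
    [0, 0, 0],
    [0, 0, 0],
    [0, 0, 0],
  ],
  xyz=[
    [0, 0.005, -0.049],
    [0, 0.008, -0.049],
    [0, 0.011, -0.048],
    [0, 0.013, -0.048],
    [0, 0.016, -0.047],
    [0, 0.019, -0.046],
    [0, 0.021, -0.045],
    [0, 0.024, -0.044],
  ],
  fingers=[0, 0, 0, 0, 0, 0, 0, 0],
)

```text
t: 13.87
eef_pos: [0.4795, 0.2641, 0.2071]
orientation: [-2.339, -2.093, 0.006]
wrist_force: [-9.5, 0.0, 1.4]
opening: 0.105
finger_force: 20.0
```

play_rows(
  delta_rot=[
    [0, 0, 0],
    [0, 0, 0],
    [0, 0, 0],
    [0, 0, 0],
    [0, 0, 0],
    [0, 0, 0],
    [0, 0, 0],
    [0, 0, 0],
  ],
  xyz=[
    [0, 0.026, -0.042],
    [0, 0.028, -0.041],
    [0, 0.03, -0.039],
    [0, 0.032, -0.038],
    [0, 0.034, -0.036],
    [0, 0.036, -0.034],
    [0, 0.038, -0.032],
    [0, 0.04, -0.03],
  ],
  fingers=[0, 0, 0, 0, 0, 0, 0, 0],
)

```text
t: 14.53
eef_pos: [0.5325, 0.2584, 0.2677]
orientation: [-2.34, -2.094, 0.003]
wrist_force: [-7.9, -0.9, 7.7]
opening: 0.1
finger_force: 20.0
```

play_rows(
  delta_rot=[
    [0, 0, 0],
    [0, 0, 0],
    [0, 0, 0],
    [0, 0, 0],
    [0, 0, 0],
    [0, 0, 0],
    [0, 0, 0],
    [0, 0, 0],
  ],
  xyz=[
    [0, 0.041, -0.027],
    [0, 0.043, -0.025],
    [0, 0.044, -0.023],
    [0, 0, 0],
    [0, 0, 0],
    [0, 0, 0],
    [0, 0, 0],
    [0, 0, 0],
  ],
  fingers=[0, 0, 0, 0, 0, 0, 0, 0],
)

```text
t: 15.2
eef_pos: [0.5604, 0.2553, 0.2828]
orientation: [2.342, 2.093, 0.005]
wrist_force: [-3.8, 0.3, 7.4]
opening: 0.105
finger_force: 20.0
```

```bash
python3 - <<'E'
from h import *
s=observe();print(s['opening'],s['finger_force'],s['eef_pos'],s['wrist_force'])
for n in('top','scene'):
    c=read_camera(n);m=blob(c,(50,120,40),(80,255,255),(175,100,275,300) if n=='top' else (330,190,490,340),False)
    k,l,st,ce=cv2.connectedComponentsWithStats(m)
    print(n,[(ce[i].round(),st[i,4]) for i in range(1,k) if st[i,4]>8])
cv2.imwrite('pics/tip.png',cv2.resize(c['image'][150:400,300:520,::-1],(660,600)) if 0 else cv2.resize(c['image'][130:390,280:540,::-1],(560,560)))
E
```

```text
0.10543025348225862 20.0041401386261 [0.56041626 0.25533878 0.28282598] [-3.7944352   0.3475326   7.36585839]
top [(array([225., 165.]), np.int32(80)), (array([211., 175.]), np.int32(85)), (array([217., 192.]), np.int32(89)), (array([231., 193.]), np.int32(99))]
scene [(array([392., 319.]), np.int32(128)), (array([407., 326.]), np.int32(135))]
```

View pics/tip.png

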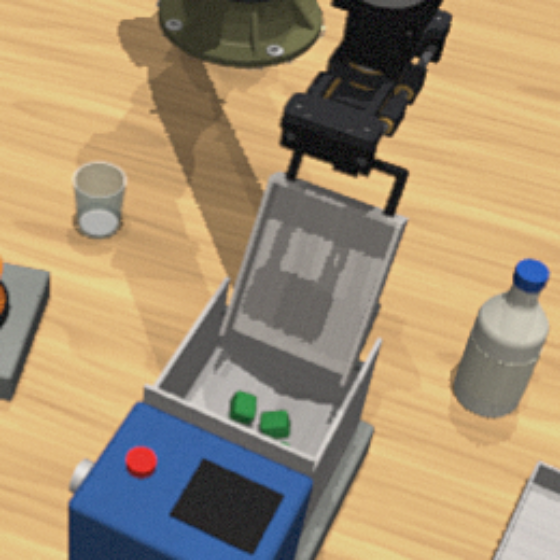

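The tray is empty at about 0.95 rad. The scene view shows two chunks in the hopper, and the top view shows all four there (rows 165-193). Bringing the tray down.

play_rows(
  delta_rot=[
    [0, 0, 0],
    [0, 0, 0],
    [0, 0, 0],
    [0, 0, 0],
    [0, 0, 0],
    [0, 0, 0],
    [0, 0, 0],
    [0, 0, 0],
  ],
  xyz=[
    [0, -0.044, 0.023],
    [0, -0.043, 0.025],
    [0, -0.041, 0.027],
    [0, -0.04, 0.03],
    [0, -0.038, 0.032],
    [0, -0.036, 0.034],
    [0, -0.034, 0.036],
    [0, -0.032, 0.038],
  ],
  fingers=[0, 0, 0, 0, 0, 0, 0, 0],
)

```text
t: 15.97
eef_pos: [0.498, 0.2621, 0.2327]
orientation: [2.341, 2.094, 0.001]
wrist_force: [-6.3, 0.2, 4.7]
opening: 0.105
finger_force: 20.0
```

play_rows(
  delta_rot=[
    [0, 0, 0],
    [0, 0, 0],
    [0, 0, 0],
    [0, 0, 0],
    [0, 0, 0],
    [0, 0, 0],
    [0, 0, 0],
    [0, 0, 0],
  ],
  xyz=[
    [0, -0.03, 0.039],
    [0, -0.028, 0.041],
    [0, -0.026, 0.042],
    [0, -0.024, 0.044],
    [0, -0.021, 0.045],
    [0, -0.019, 0.046],
    [0, -0.016, 0.047],
    [0, -0.013, 0.048],
  ],
  fingers=[0, 0, 0, 0, 0, 0, 0, 0],
)

```text
t: 16.63
eef_pos: [0.4622, 0.266, 0.1608]
orientation: [-2.341, -2.094, 0.002]
wrist_force: [-6.8, 0.5, 1.5]
opening: 0.108
finger_force: 20.0
```

play_rows(
  delta_rot=[
    [0, 0, 0],
    [0, 0, 0],
    [0, 0, 0],
    [0, 0, 0],
    [0, 0, 0],
    [0, 0, 0],
    [0, 0, 0],
    [0, 0, 0],
  ],
  xyz=[
    [0, -0.011, 0.048],
    [0, -0.008, 0.049],
    [0, -0.005, 0.047],
    [0, 0, 0],
    [0, 0, 0],
    [0, 0, 0],
    [0, 0, 0],
    [0, 0, 0],
  ],
  fingers=[0, 0, 0, 0, 0, 0, 0, 0],
)

```text
t: 17.3
eef_pos: [0.4572, 0.2665, 0.1317]
orientation: [-2.34, -2.093, 0.004]
wrist_force: [-6.7, 1.3, -0.6]
opening: 0.106
finger_force: 20.0
```

play_rows(
  delta_rot=[
    [0, 0, 0],
    [0, 0, 0],
    [0, 0, 0],
    [0, 0, 0],
    [0, 0, 0],
    [0, 0, 0],
    [0, 0, 0],
    [0, 0, 0],
  ],
  xyz=[
    [0, 0, 0],
    [0, 0, 0],
    [0, 0, 0],
    [0, 0, 0],
    [0, 0, 0],
    [0, 0, 0],
    [0, 0, 0],
    [0, 0, 0],
  ],
  fingers=[0.3, 0.3, 0.3, 0.3, 0.3, 0.3, 0.3, 0.3],
)

```text
t: 17.97
eef_pos: [0.4591, 0.2659, 0.1312]
orientation: [2.343, 2.093, 0.0]
wrist_force: [0.3, -0.8, -0.1]
opening: 0.297
finger_force: 0.0
```

play_rows(
  delta_rot=[
    [0, 0, 0],
    [0, 0, 0],
    [0, 0, 0],
    [0, 0, 0],
    [0, 0, 0],
    [0, 0, 0],
    [0, 0, 0],
    [0, 0, 0],
  ],
  xyz=[
    [0, 0, -0.04],
    [0, 0, -0.08],
    [0, 0, -0.1],
    [0, 0, -0.1],
    [0, 0, -0.1],
    [0, 0, -0.1],
    [0, 0, -0.08],
    [0, 0, 0],
  ],
  fingers=[0.3, 0.3, 0.3, 0.3, 0.3, 0.3, 0.3, 0.3],
)

```text
t: 18.63
eef_pos: [0.4604, 0.2673, 0.2552]
orientation: [2.341, 2.092, 0.009]
wrist_force: [0.5, 0.4, -0.0]
opening: 0.298
finger_force: 0.0
```

```bash
python3 - <<'E'
from h import *
s=observe();print(s['t'],s['eef_pos'],s['opening'],s['wrist_force'])
T=read_camera('top');S=read_camera('scene')
m=blob(T,(50,120,40),(80,255,255),(175,100,275,300),False)
k,l,st,ce=cv2.connectedComponentsWithStats(m);print([(ce[i].round(),st[i,4],cast(T,[ce[i]],.07)[0].round(3)) for i in range(1,k) if st[i,4]>8])
h=np.array([.4575,.2675])+.252*np.array([np.cos(-.105),np.sin(-.105)]);print('hopper',h)
m=blob(S,(6,150,40),(22,255,255),(150,120,400,320));p=pts(m);print(p.min(0),p.max(0))
m=blob(S,(0,0,0),(180,255,50),(415,212,480,250));p=cast(S,pts(m),.145);print(cv2.minAreaRect(np.float32(p*1000)))
E
```

```text
18.6333 [0.46043773 0.26730908 0.25516815] 0.2981515899736021 [ 0.46271222  0.38590839 -0.01775131]
[(array([225., 165.]), np.int32(80), array([0.745, 0.238])), (array([211., 175.]), np.int32(83), array([0.723, 0.268])), (array([218., 192.]), np.int32(90), array([0.683, 0.253])), (array([231., 193.]), np.int32(100), array([0.68 , 0.222]))]
hopper [0.70811213 0.24108859]
[240 238] [282 284]
((466.54473876953125, 265.9438171386719), (95.72371673583984, 26.909181594848633), 84.64515686035156)
```

Chunks are in the hopper, tray level, spool seated, arm clear. Handing in.

```bash
python3 -c "
from station import *
print(sign_off())"
```

```text
the job is handed in; nothing more can be done
None
```

I handed the job in after about 19 s of the 72 s allowed: the spool sits flat over the spindle, all four chunks are in the hopper, the tray is back level and the arm is clear; the judge returned no verdict, and I didn't measure the bystanders' positions at the end.

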